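# Open the ratchet clamp and unload the power modules

## Task

First put every odd and end lying in the sliding jaw's path on the ratchet clamp (solder reel, tip-cleaner pot, parts box, whichever are there) into the plain steel bin. Then flick the pawl off the ratchet wheel and gently ease the drum back by its T-handle until the jaw is fully open. Put all the freed power modules into the foam-lined case and flick the pawl back onto the wheel with the jaw left fully open; do not disturb the other things on the bench.

Things in the scene. Friction and masses are not known exactly. Their poses are not given: they have to be found in the camera images.
- clamp_bed (a point): Ratchet clamp fixed to the bench, place and yaw vary: 15 mm thick aluminium bed plate; a fixed steel jaw along the far edge (26 mm above the bed), a sliding jaw parallel to it, a ratchet wheel at one end. Point on the bed's upper face; z up, x across the jaws, sliding towards fixed jaw, y along the jaws, away from the wheel. Plate: x -85 to 118, y -200 to 170 mm; fixed jaw: x 95 to 115 mm.
- drum (a joint): Angle of the ratchet drum (rad): about 0 at the start (jaw shut), grows as it is turned back, anticlockwise from above, to the end stop at 3.10 (jaw fully open). It drives the sliding jaw by a rack, 20 mm per rad. It turns stiffly (0.3 N m) and stays where it is left; while the pawl is on, turning back is blocked after 0.04 rad. Gently: below 3 rad/s.
- drum_handle (a point): Centre of the T-handle's black grip bar, on the drum's upright axis (clamp x -20, y -125 mm), 64 mm above the bed. The bar is 72 mm long along this frame's x, 14 mm thick along y, 32 mm high, this point half-way up; it turns with the drum. Below it a 36 mm boss 14 mm high, then the steel ratchet wheel, 100 mm across, its upper face 35 mm above the bed.
- pawl (a joint): Angle of the pawl (rad): 0 with its nose on the ratchet wheel, 0.6 fully off. A spring plunger pulls it over-centre: beyond 0.3 it snaps to 0.6 and stays off, below 0.3 it snaps back to 0 and stays on.
- pawl_pin (a point): Upright steel pin on the end of the pawl's tail, beside the ratchet wheel: 14 mm across, its top 73 mm above the bed, standing 39 mm clear of the pawl's arm; this point is on its axis, 14 mm below the top. It swings 55 mm about the pawl's upright pivot: push it along the clamp's +y to flick the pawl off, along -y to flick it on, 31 mm of travel, about 3 N.
- jaw (a joint): Opening of the sliding jaw (m): 0 shut, 0.062 fully open, moving along the clamp's -x. The jaw stands 48 mm above the bed; shut, its body covers x 13 to 31 mm and y -80 to 170 mm of the clamp; a lip at its top reaches 15 mm further to +x, over the modules' edges, so they cannot be lifted out until the jaw is open.
- bin_floor (a point): Plain steel bin, open-topped, 260 mm along its x, 180 mm along its y, walls 4 mm thick and 35 mm high above the bench. This point is the centre of its inner floor, 4 mm above the bench. Fixed; it stands on either side of the clamp.
- case_floor (a point): Shallow open case with a foam-lined floor and a pale clear lid folded flat out beyond its far end, 260 mm along its x (without the lid), 180 mm along its y, walls 6 mm thick and 35 mm high above the bench. This point is the centre of the foam's surface, 9 mm above the bench. Fixed; it stands on either side of the clamp.
- reel_mid (a point): Solder reel, 58 mm across, 46 mm high, standing on its end; this point is its centre, its axis is z. May be absent. One of the odds and ends that lie on the clamp's bed in the sliding jaw's path.
- tip_pot_mid (a point): Round tip-cleaner pot with brass wool, 52 mm across, 50 mm high (the wool stands up to 60 mm); this point is its centre, half-way up, its axis is z. May be absent. One of the odds and ends.
- parts_box_mid (a point): Small clear box of parts, 38 mm along x, 60 mm along y, 36 mm high; this point is its centre. May be absent. One of the odds and ends.
- module0_mid (a point): Power module: black block with an aluminium finned top, 60 mm along its x, 40 mm along its y, 40 mm high, 0.15 kg; this point is its centre. Stands on the clamp's bed between the jaws, 30 mm from its neighbour along the clamp's y. May be absent.
- module1_mid (a point): Power module: black block with an aluminium finned top, 60 mm along its x, 40 mm along its y, 40 mm high, 0.15 kg; this point is its centre. Stands on the clamp's bed between the jaws, 30 mm from its neighbour along the clamp's y. May be absent.
- module2_mid (a point): Power module: black block with an aluminium finned top, 60 mm along its x, 40 mm along its y, 40 mm high, 0.15 kg; this point is its centre. Stands on the clamp's bed between the jaws, 30 mm from its neighbour along the clamp's y. May be absent.
- screwdriver: Bystander, to be left where it is: a screwdriver. Origin at its underside.
- cutters: Bystander, to be left where it is: side cutters, 130 mm long, 12 mm high. Origin at its underside.
- meter: Bystander, to be left where it is: a handheld multimeter, 140 x 75 mm, 41 mm high. Origin at its underside.
- flux: Bystander, to be left where it is: a flux bottle, 48 mm across, 100 mm high. Origin at its underside.
- mug: Bystander, to be left where it is: a mug, 80 mm across, 90 mm high. Origin at its underside.
- board: Bystander, to be left where it is: a bare circuit board with parts on it, 100 x 100 mm, 18 mm high. Origin at its underside.
There are look-alikes about, which are no part of the job. What is shaped like the part that bears module1_mid but red or turquoise is not meant. What is shaped like the part that bears reel_mid but pink is not meant.

How it is judged:
By the outcome, as a careful person would: the job done as asked, in the order asked, and still so for the second after the job is handed in, with the robot touching nothing.
Of reel, tip_pot, parts_box only 2 to 3 are there at a start; the rules pass over those that are not, and their reading is None.
Of module0, module1, module2 only 2 to 3 are there at a start; the rules pass over those that are not, and their reading is None.
At some moment in a run one of reel, tip_pot, parts_box may be knocked a few centimetres aside while the robot is not near it.
Once in a run the grip may slacken for a moment while it holds something.
It also fails if it takes over 210 s, if anything falls off the work surface, if the arm or the gripper's body presses on something with over 40 N, if the wrist force passes 120 N, or if a joint passes its speed limit or range.

## Robot

A 7-joint arm with a two-finger parallel gripper is mounted at the origin on the work surface. World frame = base frame: x ahead of the robot, y to its left, z up, the work surface at z = 0. Lengths are in m, angles in rad, forces in N, time in s.
With the tool pointing down it reaches from about 0.4 to 0.85 m from the base axis. Payload 6.9 kg.
Tool frame: the origin (TCP) lies at the very end of the fingers, on their centre line; the grasp point (between the pads) lies 19 mm behind it; z points along the fingers, y is the line along which they close (so a half turn about z gives the same grasp; the last joint's range is limited). The gripper opens to 85 mm and grips with 20 to 120 N. Pads are 22 mm wide; open, the fingers measure 114 mm over their backs; the gripper's body (76 mm by 85 mm) begins 54 mm behind the grasp point. The pads swing forward as they close: fully open they stand 13 mm farther back than shut.
Start: joints at [1.216, 0.507, -0.238, 1.5, 0.126, 1.149, -0.155], TCP at [0.278, -0.56, 0.231] pointing down, gripper open.
Joint ranges: [-3.08, 3.08], [-0.24, 2.05], [-1.43, 1.35], [0, 2.5], [-1.52, 4.66], [0.17, 1.96], [-2.89, 2.89]. Speed limits (rad/s): [2.39, 2.39, 3.14, 3.14, 3.14, 3.14, 3.14].

## Interface

Orientations are given as a unit quaternion [w, x, y, z].
In Python, from cell import env, vision, job gives the robot as it stands.
- The arm moves only by the shell command python3 -m pendant 'ROWS' [OPENING] [FORCE]. ROWS is JSON, a list that holds one entry, the list of rows, each a list of 6 numbers: the shift along the tool's x, y, z in m, then the turn, a rotation vector about the tool's x, y, z in degrees. A call has 1 to 20 rows; each row is the pose to reach, as a shift and turn from the pose commanded when the call began, along the tool's axes at that moment; what a row does not reach only later rows make up. A row lasts 1/8 s, in which the tool goes at most 62.5 mm and 10.7 degrees, less where a joint would pass 70% of its speed; a pose out of reach is approached as far as the arm can. A call with a gripper value outside its range is refused whole. OPENING is the finger opening in m, from 0 to 0.0854, set as the call begins (- or left out, the last holds). The fingers move at their own pace and stop on an object; FORCE is the grip in N (left out, the last holds). Time passes only in rows, so rows that repeat a pose let the fingers close. It gives the time, the measured TCP pose, the force, the opening and the grip force at its end, in the units of the state.
- env.sense(): the state, without advancing time (a new reading comes with each control period).
- vision.capture(name): name is "scene" or "top" or "wrist"; returns the picture (384x512x3 uint8, red, green, blue); there is no depth.
- vision.calibration(name): a dict with "fov_y" (degrees; the focal length in pixels is half the picture's height over the tangent of half this angle, whatever the lens; pixels are square), "cx", "cy" (the principal point, pixels), "R" (3x3) and "t" (3): a world point X has camera coordinates R X + t. Camera axes: x right, y down, z forward; pixel columns grow to the right and rows downward; lengths in m; the calibration is good to about 2 mm. A picture is of the moment at which its call begins: read the wrist's pose just before it. calibration takes no time and is no camera call; for the wrist camera it gives the pose at the moment of the call.
- job.finish_job(): hands the job in; it is judged then, once.
The state is a dict: "time_s": time; "qpos": joint angles; "qd": joint speeds; "joint_torque": joint torques, N m; "tool_pos": TCP position; "tool_rot": TCP orientation; "wrist_force": force on the tool from outside, world axes, zero at the start; "torque": the same for the moment, N m; "finger_gap": finger opening in m; "finger_force": force on a finger pad.
Only numpy, scipy, OpenCV 4.12 (cv2) and the standard library are available. Lean on these libraries where they do the work, as an engineer would, in place of code of your own. Each camera call takes 0.05 s, during which the arm holds its last target. There are 200 camera calls.

## Working session

There is one attempt and no reset: what is moved stays moved. The work goes in short steps, Python scripts to look and compute and a shell command to move; the robot and the scene stay as the last step left them, time stands still between calls to the robot, and variables do not carry over. Pictures are saved under pics/ and viewed, at most 14 in all, crops included, and the job is handed in when it is done.

```bash
ls; mkdir -p pics
cat > h.py <<'E'
import numpy as np, cv2
from cell import env, vision, job
def snap(n,f):
    c=vision.calibration(n); im=vision.capture(n); cv2.imwrite('pics/'+f,im[:,:,::-1]); return c,im
def ray(c,u,v,z):
    f=192/np.tan(np.radians(c['fov_y'])/2); R=np.array(c['R']);t=np.array(c['t'])
    o=-R.T@t; d=R.T@np.array([(u-c['cx'])/f,(v-c['cy'])/f,1]); return o+d*(z-o[2])/d[2]
def proj(c,X):
    f=192/np.tan(np.radians(c['fov_y'])/2); p=np.array(c['R'])@np.array(X)+np.array(c['t']); return np.array([c['cx']+f*p[0]/p[2],c['cy']+f*p[1]/p[2]])
E
python3 - <<'E'
from h import *
for n in ['top','scene']:
    c,im=snap(n,n+'1.png'); print(n,c)
s=env.sense(); print(s['tool_pos'],s['tool_rot'],s['time_s'])
E
```

```text
pics
top {'fov_y': 52.38959343625784, 'cx': 255.2220101329384, 'cy': 192.3417712378938, 'R': array([[-0.02862893, -0.99897287, -0.03512246],
       [-0.99140292,  0.03286481, -0.12664971],
       [ 0.12767392,  0.03119466, -0.99132551]]), 't': array([0.0309852 , 0.53736556, 0.90291741])}
scene {'fov_y': 48.631306772501446, 'cx': 249.3792490908939, 'cy': 194.483109083517, 'R': array([[-0.03596174,  0.9993013 ,  0.01018128],
       [ 0.6959502 ,  0.03235384, -0.71736082],
       [-0.71718901, -0.01871188, -0.69662744]]), 't': array([ 0.00166882, -0.32812382,  1.57838224])}
[ 0.27762453 -0.55947865  0.23049847] [-7.76875226e-04  9.73575182e-01  2.28365317e-01 -2.09572842e-04] 0.1
```

```bash
cd pics; python3 -c "
import cv2
for n in ['top1','scene1']: cv2.imwrite(n+'b.png',cv2.resize(cv2.imread(n+'.png'),(800,600),interpolation=cv2.INTER_CUBIC))"
```

```text
(no output)
```

View pics/top1b.png

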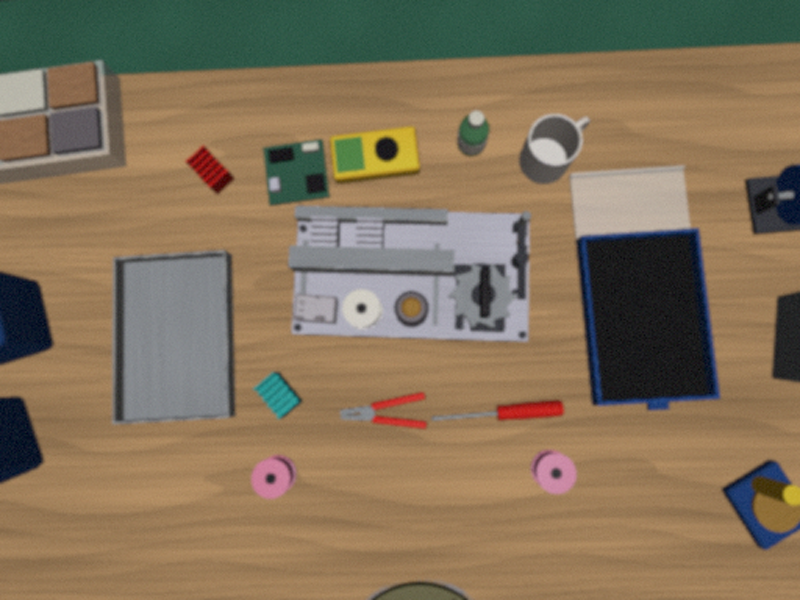

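View pics/scene1b.png

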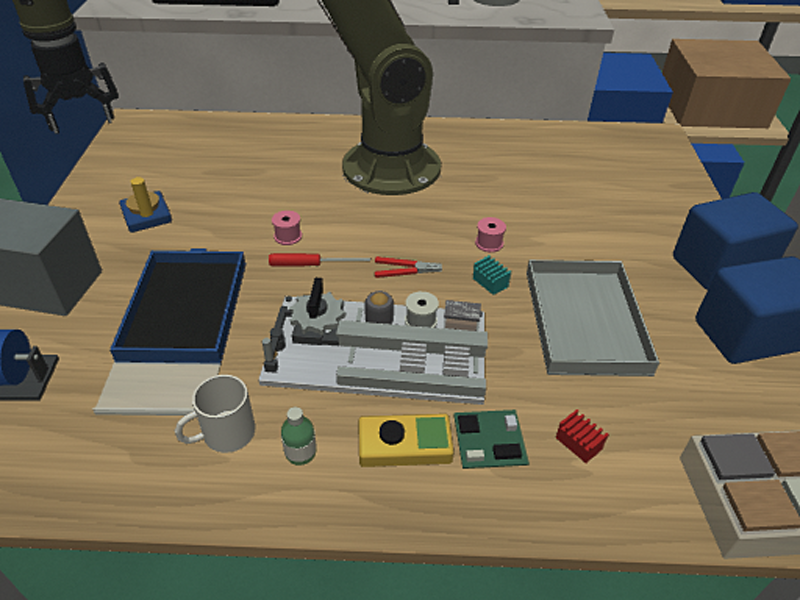

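The clamp has its wheel at −y. Two modules are at (323,232) and (369,232), the parts box at (316,308), the reel at (361,308) and the pot at (411,308), all in the 800-px top view. The bin is at the left (+y) and the case at the right.

Run:
```python
from h import *
c=vision.calibration('top'); k=1.5625
P=lambda u,v,z: ray(c,u/k,v/k,z)
cor=[(297,208),(530,213),(527,341),(291,334)]
loc=np.array([[118,170],[118,-200],[-85,-200],[-85,170]])/1e3
W=np.array([P(u,v,.015)[:2] for u,v in cor]); print(W.round(3))
a=loc-loc.mean(0); b=W-W.mean(0)
yaw=np.arctan2((a[:,0]*b[:,1]-a[:,1]*b[:,0]).sum(),(a*b).sum()); R=np.array([[np.cos(yaw),-np.sin(yaw)],[np.sin(yaw),np.cos(yaw)]])
o=W.mean(0)-R@loc.mean(0); print('clamp',o,np.degrees(yaw),'resid',(loc@R.T+o-W).round(3).tolist())
for n,u,v,z in [('box',316,308,.051),('reel',361,308,.061),('pot',411,308,.07),('handle',486,291,.095),('m0',323,232,.055),('m1',369,232,.055),('bin',174,337,.035),('case',648,316,.035),('mugtop',555,140,.09),('flux',476,118,.1)]:
    p=P(u,v,z)[:2]; print(n,p.round(3),'clamp',(R.T@(p-o)).round(3))
print('exp handle',R@[-.02,-.125]+o)
for n,q in [('bin',[(117,258),(230,253),(234,415),(114,421)]),('case',[(578,236),(698,230),(718,397),(594,404)])]: print(n,np.array([P(u,v,.035)[:2] for u,v in q]).round(3).tolist())
s=env.sense(); print(s['qpos'])
from scipy.spatial.transform import Rotation as Ro
w=s['tool_rot'];print(Ro.from_quat([w[1],w[2],w[3],w[0]]).as_matrix().round(3))
```

```text
[[ 0.696  0.175]
 [ 0.674 -0.197]
 [ 0.471 -0.181]
 [ 0.493  0.186]]
clamp [0.56802882 0.0114017 ] -3.546302122012293 resid [[0.0, -0.001], [-0.0, 0.002], [-0.0, -0.002], [0.0, 0.001]]
box [0.529 0.14 ] clamp [-0.047  0.126]
reel [0.525 0.07 ] clamp [-0.046  0.056]
pot [ 0.522 -0.004] clamp [-0.045 -0.019]
handle [ 0.54  -0.113] clamp [-0.02  -0.126]
m0 [0.645 0.127] clamp [0.07 0.12]
m1 [0.643 0.056] clamp [0.072 0.049]
bin [0.493 0.363] clamp [-0.097  0.347]
case [ 0.502 -0.361] clamp [-0.043 -0.376]
mugtop [ 0.763 -0.226] clamp [ 0.209 -0.225]
flux [ 0.798 -0.11 ] clamp [ 0.237 -0.107]
exp handle [ 0.54033522 -0.11212184]
bin [[0.62, 0.457], [0.622, 0.277], [0.372, 0.269], [0.367, 0.454]]
case [[0.629, -0.265], [0.632, -0.448], [0.379, -0.454], [0.373, -0.272]]
[ 1.21551029  0.50830311 -0.23747987  1.5009914   0.12571069  1.14889362
 -0.15475553]
[[ 0.896  0.445 -0.001]
 [ 0.445 -0.896  0.001]
 [-0.    -0.002 -1.   ]]
```

```bash
python3 -m pendant '[[[0.486,-0.422,-0.07,0,0,-60],[0.486,-0.422,-0.07,0,0,-60],[0.486,-0.422,-0.07,0,0,-60],[0.486,-0.422,-0.07,0,0,-60],[0.486,-0.422,-0.07,0,0,-60],[0.486,-0.422,-0.07,0,0,-60],[0.486,-0.422,-0.07,0,0,-60],[0.486,-0.422,-0.07,0,0,-60],[0.486,-0.422,-0.07,0,0,-60],[0.486,-0.422,-0.07,0,0,-60],[0.486,-0.422,-0.07,0,0,-60],[0.486,-0.422,-0.07,0,0,-60],[0.486,-0.422,-0.07,0,0,-60],[0.486,-0.422,-0.07,0,0,-60]]]' 0.075 40
cat >> h.py <<'E'
from scipy.spatial.transform import Rotation as Ro
YAW=np.radians(-3.546); O=np.array([.5680,.0114]); RC=np.array([[np.cos(YAW),-np.sin(YAW)],[np.sin(YAW),np.cos(YAW)]])
def c2w(x,y,z): return np.append(RC@[x,y]+O,z+.015)
def w2c(p): return np.append(RC.T@(np.array(p[:2])-O),p[2]-.015)
def st():
    s=env.sense(); w=s['tool_rot']; M=Ro.from_quat([w[1],w[2],w[3],w[0]]).as_matrix()
    print('t',round(s['time_s'],2),'world',np.round(s['tool_pos'],4),'clamp',w2c(s['tool_pos']).round(4),'toolx yaw in clamp',round(np.degrees(np.arctan2(M[1,0],M[0,0])-YAW),2),'gap',round(s['finger_gap'],4),'ff',np.round(s['finger_force'],1),'F',np.round(s['wrist_force'],1)); return s,M
E
python3 - <<'E'
from h import *
s,M=st(); print(np.round(s['qpos'],2),M.round(3)); c,im=snap('wrist','w1.png'); print(c['fov_y'])
cv2.imwrite('pics/w1b.png',cv2.resize(im[:,:,::-1],(800,600)))
for n,p in [('pawlguess',(.03,-.17,.07)),('handle',(-.02,-.125,.08)),('box',(-.047,.126,.036)),('reel',(-.046,.056,.046)),('pot',(-.045,-.019,.055))]: print(n,proj(c,c2w(*p))*1.5625)
E
```

```text
time_s: 1.85
tool_pos: [0.5252, 0.0325, 0.301]
tool_rot: [0.0, 0.73, 0.684, -0.001]
wrist_force: [-0.2, -0.2, -0.2]
finger_gap: 0.0749
finger_force: 0.0
t 1.85 world [0.5252 0.0325 0.301 ] clamp [-0.044   0.0184  0.286 ] toolx yaw in clamp 89.8 gap 0.0749 ff 0.0 F [-0.2 -0.2 -0.2]
[ 0.38  0.35 -0.7   1.63  0.24  1.25 -0.43] [[ 0.065  0.998 -0.001]
 [ 0.998 -0.065 -0.001]
 [-0.001 -0.001 -1.   ]]
70.01772556632615
pawlguess [479.27542693 449.69555171]
handle [429.5739358  415.24202342]
box [399.34512068 128.96673036]
reel [400.83199428 213.45415833]
pot [402.25647379 298.09516846]
```

View pics/w1b.png

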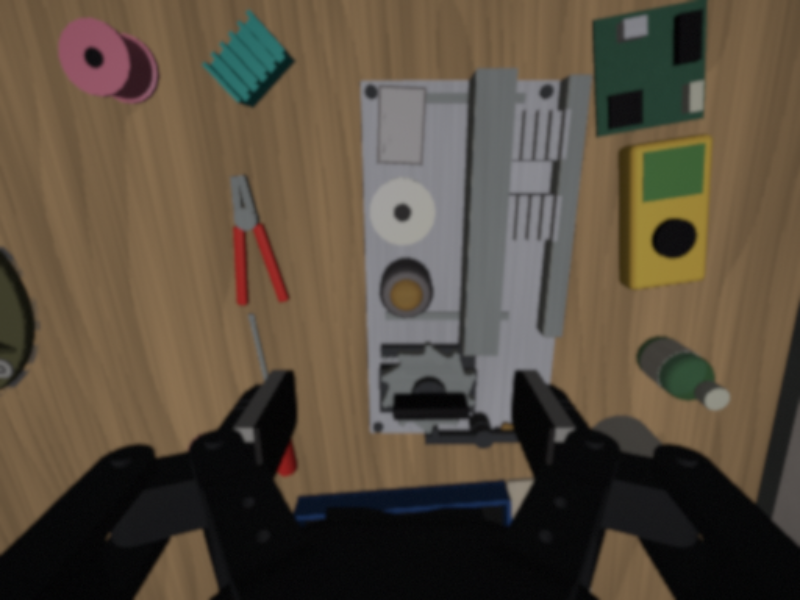

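The items agree with the top view. Next, grasp the box.

```bash
python3 -m pendant '[[[0.054,-0.003,0.05,0,0,0],[0.108,-0.003,0.10,0,0,0],[0.108,-0.003,0.16,0,0,0],[0.108,-0.003,0.21,0,0,0],[0.108,-0.003,0.25,0,0,0],[0.108,-0.003,0.27,0,0,0],[0.108,-0.003,0.281,0,0,0],[0.108,-0.003,0.281,0,0,0]]]' 0.06 30 && python3 -m pendant '[[[0,0,0,0,0,0],[0,0,0,0,0,0],[0,0,0,0,0,0],[0,0,0,0,0,0],[0,0,0,0,0,0],[0,0,-0.04,0,0,0],[0,0,-0.09,0,0,0],[0,0,-0.12,0,0,0]]]' 0.02 30; python3 -c "
from h import *; st()"
```

```text
time_s: 2.9
tool_pos: [0.5294, 0.1417, 0.0202]
tool_rot: [-0.0, 0.729, 0.684, -0.0]
wrist_force: [-0.8, 0.2, 1.1]
finger_gap: 0.0602
finger_force: 0.0
time_s: 3.9
tool_pos: [0.5298, 0.1427, 0.1429]
tool_rot: [0.001, 0.729, 0.685, 0.001]
wrist_force: [0.1, -0.2, -1.2]
finger_gap: 0.0378
finger_force: 30.4
t 3.9 world [0.5298 0.1427 0.1429] clamp [-0.0462  0.1286  0.1279] toolx yaw in clamp 89.95 gap 0.0378 ff 30.4 F [ 0.1 -0.2 -1.2]
```

```bash
python3 -m pendant '[[[0.06,0.005,0,0,0,0],[0.12,0.01,0,0,0,0],[0.18,0.015,0,0,0,0],[0.24,0.023,0,0,0,0],[0.259,0.023,0.03,0,0,0],[0.259,0.023,0.08,0,0,0],[0.259,0.023,0.11,0,0,0],[0.259,0.023,0.125,0,0,0],[0.259,0.023,0.13,0,0,0],[0.259,0.023,0.13,0,0,0]]]' && python3 -m pendant '[[[0,0,0,0,0,0],[0,0,0,0,0,0],[0,0,0,0,0,0],[0,0,-0.05,0,0,0],[0,0,-0.11,0,0,0],[0,0,-0.14,0,0,0]]]' 0.06 30; python3 -c "
from h import *; st(); c,im=snap('top','t2.png')
k=im[110:280,60:340,::-1]; cv2.imwrite('pics/t2b.png',cv2.resize(k,(800,486)))"
```

```text
time_s: 5.15
tool_pos: [0.5691, 0.3997, 0.0117]
tool_rot: [0.0, 0.729, 0.684, 0.001]
wrist_force: [-0.1, 1.2, -0.5]
finger_gap: 0.0378
finger_force: 30.4
time_s: 5.9
tool_pos: [0.5693, 0.4005, 0.1542]
tool_rot: [-0.0, 0.729, 0.685, 0.002]
wrist_force: [-0.0, 1.1, -0.2]
finger_gap: 0.0597
finger_force: 0.0
t 5.9 world [0.5693 0.4005 0.1542] clamp [-0.0228  0.3884  0.1392] toolx yaw in clamp 89.95 gap 0.0597 ff 0.0 F [-0.   1.1 -0.2]
```

View pics/t2b.png

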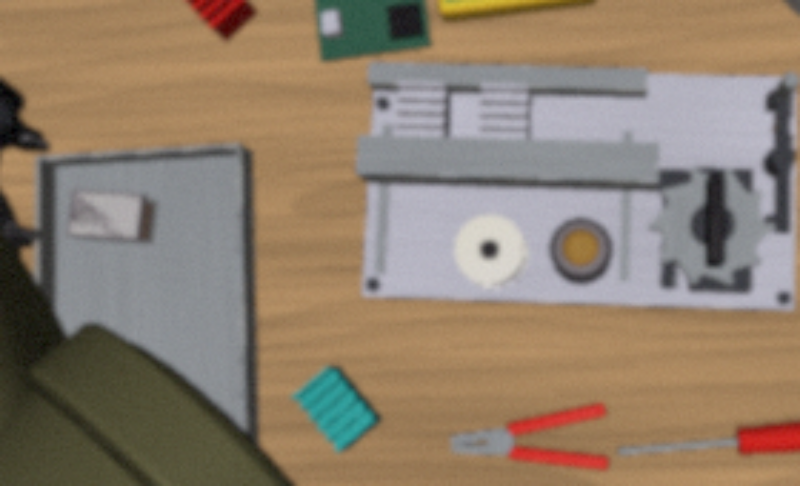

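The box is in the bin, and the reel and pot are where they were. Next, the reel.

```bash
python3 -m pendant '[[[-0.06,-0.005,0,0,0,0],[-0.12,-0.01,0,0,0,0],[-0.18,-0.015,0,0,0,0],[-0.24,-0.02,0,0,0,0],[-0.30,-0.023,0,0,0,0],[-0.332,-0.023,0.01,0,0,0],[-0.332,-0.023,0.05,0,0,0],[-0.332,-0.023,0.09,0,0,0],[-0.332,-0.023,0.12,0,0,0],[-0.332,-0.023,0.134,0,0,0],[-0.332,-0.023,0.134,0,0,0]]]' 0.072 30 && python3 -m pendant '[[[0,0,0,0,0,0],[0,0,0,0,0,0],[0,0,0,0,0,0],[0,0,0,0,0,0],[0,0,0,0,0,0],[0,0,-0.04,0,0,0],[0,0,-0.09,0,0,0],[0,0,-0.13,0,0,0]]]' 0.04 30; python3 -c "
from h import *; st()"
```

```text
time_s: 7.32
tool_pos: [0.5245, 0.0696, 0.0159]
tool_rot: [-0.0, 0.729, 0.685, -0.0]
wrist_force: [-0.9, 0.3, -0.0]
finger_gap: 0.0721
finger_force: 0.0
time_s: 8.32
tool_pos: [0.5247, 0.0693, 0.1482]
tool_rot: [0.0, 0.729, 0.685, 0.0]
wrist_force: [0.4, 0.2, -3.8]
finger_gap: 0.0572
finger_force: 33.9
t 8.32 world [0.5247 0.0693 0.1482] clamp [-0.0468  0.0551  0.1332] toolx yaw in clamp 89.94 gap 0.0572 ff 33.9 F [ 0.4  0.2 -3.8]
```

```bash
python3 -m pendant '[[[0.055,-0.015,0,0,0,0],[0.11,-0.035,0,0,0,0],[0.165,-0.055,0,0,0,0],[0.22,-0.075,0,0,0,0],[0.275,-0.095,0,0,0,0],[0.325,-0.106,0,0,0,0],[0.325,-0.106,0.05,0,0,0],[0.325,-0.106,0.10,0,0,0],[0.325,-0.106,0.13,0,0,0],[0.325,-0.106,0.14,0,0,0],[0.325,-0.106,0.14,0,0,0]]]' && python3 -m pendant '[[[0,0,0,0,0,0],[0,0,0,0,0,0],[0,0,0,0,0,0],[0,0,-0.05,0,0,0],[0,0,-0.11,0,0,0],[0,0,-0.15,0,0,0]]]' 0.075 30; python3 -c "
from h import *; st(); c,im=snap('top','t3.png')
print(proj(c,c2w(-.045,-.019,.055)))
k=im[110:280,60:340,::-1]; cv2.imwrite('pics/t3b.png',cv2.resize(k,(800,486)))"
```

```text
time_s: 9.7
tool_pos: [0.4392, 0.4004, 0.0068]
tool_rot: [0.0, 0.729, 0.685, -0.0]
wrist_force: [0.7, 0.5, -2.3]
finger_gap: 0.0574
finger_force: 34.2
time_s: 10.45
tool_pos: [0.4396, 0.401, 0.1592]
tool_rot: [-0.0, 0.729, 0.685, 0.001]
wrist_force: [1.0, 0.5, -0.2]
finger_gap: 0.075
finger_force: 0.0
t 10.45 world [0.4396 0.401  0.1592] clamp [-0.1522  0.381   0.1442] toolx yaw in clamp 89.95 gap 0.075 ff 0.0 F [ 1.   0.5 -0.2]
[263.18388262 197.07669082]
```

View pics/t3b.png

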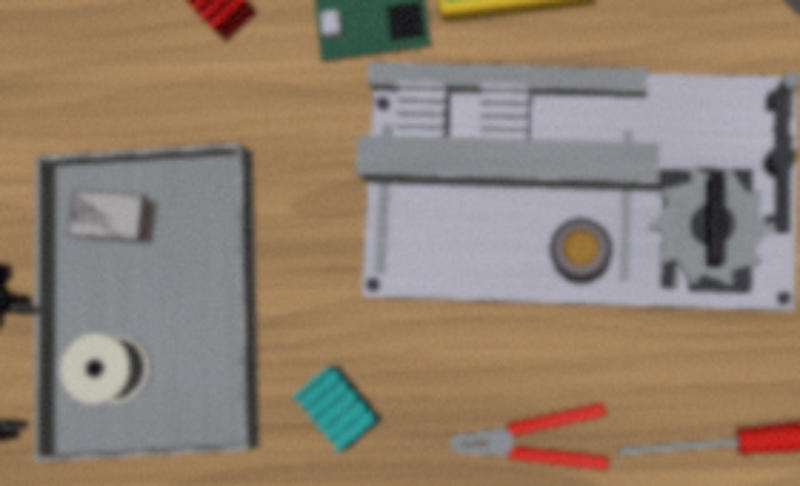

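```bash
python3 -m pendant '[[[-0.06,0.016,0,0,0,0],[-0.12,0.032,0,0,0,0],[-0.18,0.048,0,0,0,0],[-0.24,0.064,0,0,0,0],[-0.30,0.080,0,0,0,0],[-0.36,0.096,0,0,0,0],[-0.400,0.107,0.01,0,0,0],[-0.400,0.107,0.06,0,0,0],[-0.400,0.107,0.10,0,0,0],[-0.400,0.107,0.13,0,0,0],[-0.400,0.107,0.138,0,0,0],[-0.400,0.107,0.138,0,0,0]]]' 0.072 30 && python3 -m pendant '[[[0,0,0,0,0,0],[0,0,0,0,0,0],[0,0,0,0,0,0],[0,0,0,0,0,0],[0,0,0,0,0,0],[0,0,-0.04,0,0,0],[0,0,-0.09,0,0,0],[0,0,-0.13,0,0,0]]]' 0.035 30; python3 -c "
from h import *; st()"
```

```text
time_s: 12.0
tool_pos: [0.5212, -0.0053, 0.0185]
tool_rot: [-0.0, 0.729, 0.685, -0.0]
wrist_force: [-0.3, -0.7, -0.3]
finger_gap: 0.0722
finger_force: 0.0
time_s: 13.0
tool_pos: [0.521, -0.0055, 0.1505]
tool_rot: [0.0, 0.729, 0.685, 0.0]
wrist_force: [1.1, -0.6, -1.5]
finger_gap: 0.0514
finger_force: 32.5
t 13.0 world [ 0.521  -0.0055  0.1505] clamp [-0.0459 -0.0198  0.1355] toolx yaw in clamp 89.95 gap 0.0514 ff 32.5 F [ 1.1 -0.6 -1.5]
```

```bash
python3 -m pendant '[[[0.06,-0.007,0,0,0,0],[0.12,-0.014,0,0,0,0],[0.18,-0.021,0,0,0,0],[0.24,-0.028,0,0,0,0],[0.30,-0.035,0,0,0,0],[0.329,-0.0375,0.01,0,0,0],[0.329,-0.0375,0.05,0,0,0],[0.329,-0.0375,0.10,0,0,0],[0.329,-0.0375,0.13,0,0,0],[0.329,-0.0375,0.14,0,0,0],[0.329,-0.0375,0.14,0,0,0]]]' && python3 -m pendant '[[[0,0,0,0,0,0],[0,0,0,0,0,0],[0,0,0,0,0,0],[0,0,-0.05,0,0,0],[0,0,-0.11,0,0,0],[0,0,-0.17,0,0,0]]]' 0.07 30; python3 -c "
from h import *; st()"
```

```text
time_s: 14.38
tool_pos: [0.5042, 0.3253, 0.009]
tool_rot: [0.0, 0.729, 0.685, 0.0]
wrist_force: [-0.3, 0.6, -0.7]
finger_gap: 0.0517
finger_force: 32.7
time_s: 15.12
tool_pos: [0.5041, 0.3251, 0.1802]
tool_rot: [-0.0, 0.729, 0.685, -0.0]
wrist_force: [0.5, -0.3, -1.2]
finger_gap: 0.0702
finger_force: 0.0
t 15.12 world [0.5041 0.3251 0.1802] clamp [-0.0832  0.3091  0.1652] toolx yaw in clamp 89.96 gap 0.0702 ff 0.0 F [ 0.5 -0.3 -1.2]
```

```bash
python3 -m pendant '[[[-0.06,0.01,-0.03,0,0,0],[-0.12,0.02,-0.03,0,0,0],[-0.18,0.03,-0.03,0,0,0],[-0.24,0.04,-0.03,0,0,0],[-0.30,0.05,-0.03,0,0,0],[-0.36,0.06,-0.03,0,0,0],[-0.42,0.07,-0.03,0,0,0],[-0.48,0.08,-0.03,0,0,0],[-0.54,0.09,-0.03,0,0,0],[-0.58,0.10,-0.03,0,0,0],[-0.58,0.10,-0.03,0,0,0],[-0.58,0.10,-0.03,0,0,0]]]' 0
python3 - <<'E'
from h import *
st(); c,im=snap('wrist','w2.png'); c2,t=snap('top','t4.png')
for n,p in [('o',(0,-.15,.07)),('x',(.05,-.15,.07)),('y',(0,-.2,.07))]: print(n,proj(c,c2w(*p)))
a=cv2.resize(im[:,:,::-1],(800,600)); b=cv2.resize(t[110:280,60:340,::-1],(340,206)); a[394:,:340]=b
cv2.imwrite('pics/w2b.png',a)
E
```

```text
time_s: 16.62
tool_pos: [0.5676, -0.259, 0.2083]
tool_rot: [-0.0, 0.729, 0.685, 0.0]
wrist_force: [0.4, 0.7, 0.8]
finger_gap: -0.0001
finger_force: 0.0
t 16.62 world [ 0.5676 -0.259   0.2083] clamp [ 0.0164 -0.2699  0.1933] toolx yaw in clamp 89.98 gap -0.0001 ff 0.0 F [0.4 0.7 0.8]
o [239.38911474  55.16411045]
x [296.30257846  55.19734661]
y [240.45400412 114.30985738]
```

View pics/w2b.png

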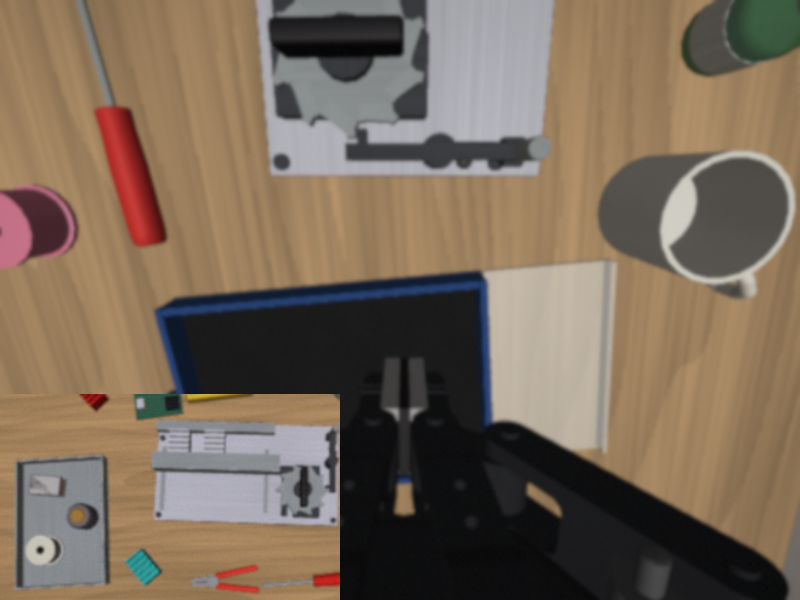

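Pot, reel and box are in the bin. The pin top is at (539,148) and the pivot near (438,150) in this wrist view; compute the pin's clamp position.

Run:
```python
from h import *
c=vision.calibration('wrist')
print(w2c(ray(c,539/1.5625,148/1.5625,.088)).round(4), w2c(ray(c,438/1.5625,150/1.5625,.05)).round(4))
```

```text
[ 0.0951 -0.1819  0.073 ] [ 0.0396 -0.1817  0.035 ]
```

```bash
python3 -m pendant '[[[0.03,0.04,0,0,0,0],[0.055,0.0745,0.02,0,0,0],[0.055,0.0745,0.08,0,0,0],[0.055,0.0745,0.13,0,0,0],[0.055,0.0745,0.148,0,0,0],[0.055,0.0745,0.148,0,0,0],[0.065,0.0745,0.148,0,0,0],[0.075,0.0745,0.148,0,0,0],[0.083,0.0745,0.148,0,0,0],[0.090,0.0745,0.148,0,0,0],[0.096,0.0745,0.148,0,0,0],[0.096,0.0745,0.148,0,0,0]]]' 0 && python3 -m pendant '[[[-0.02,0,0,0,0,0],[-0.04,0,0,0,0,0],[-0.04,0,-0.05,0,0,0],[-0.08,-0.03,-0.10,0,0,0],[-0.096,-0.0745,-0.148,0,0,0],[-0.096,-0.0745,-0.148,0,0,0]]]'
python3 - <<'E'
from h import *
st(); c,im=snap('wrist','w3.png')
k=im[0:150,130:400,::-1]; cv2.imwrite('pics/w3b.png',cv2.resize(k,(540,300)))
E
```

```text
time_s: 18.23
tool_pos: [0.648, -0.1677, 0.0602]
tool_rot: [-0.0, 0.729, 0.685, 0.0]
wrist_force: [0.5, -0.2, -1.0]
finger_gap: -0.0004
finger_force: 0.0
time_s: 18.98
tool_pos: [0.566, -0.2646, 0.2114]
tool_rot: [0.002, 0.731, 0.682, -0.0]
wrist_force: [0.9, 0.9, -0.7]
finger_gap: 0.0001
finger_force: 0.0
t 18.98 world [ 0.566  -0.2646  0.2114] clamp [ 0.0151 -0.2756  0.1964] toolx yaw in clamp 89.6 gap 0.0001 ff 0.0 F [ 0.9  0.9 -0.7]
```

View pics/w3b.png

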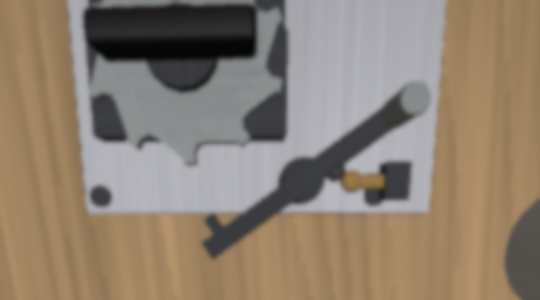

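The pawl is off and stays off. Next, move over the T-handle with the fingers turned 90°.

```bash
python3 -m pendant '[[[0.05,-0.0365,0,0,0,10],[0.10,-0.0365,0,0,0,20],[0.145,-0.0365,0,0,0,30],[0.145,-0.0365,0,0,0,40],[0.145,-0.0365,0,0,0,50],[0.145,-0.0365,0,0,0,60],[0.145,-0.0365,0,0,0,70],[0.145,-0.0365,0,0,0,80],[0.145,-0.0365,0,0,0,90],[0.145,-0.0365,0,0,0,90],[0.145,-0.0365,0,0,0,90]]]' 0.045 80
python3 - <<'E'
from h import *
s,M=st(); print(np.round(s['qpos'],2))
E
```

```text
time_s: 20.4
tool_pos: [0.5404, -0.1128, 0.2075]
tool_rot: [-0.0, 1.0, -0.029, -0.001]
wrist_force: [-0.3, -0.0, 0.0]
finger_gap: 0.045
finger_force: 0.0
t 20.4 world [ 0.5404 -0.1128  0.2075] clamp [-0.0198 -0.1257  0.1925] toolx yaw in clamp 0.18 gap 0.045 ff 0.0 F [-0.3 -0.   0. ]
[ 0.36  0.42 -0.29  1.73  0.14  1.01 -1.61]
```

```bash
python3 -m pendant '[[[0,0,0.05,0,0,0],[0,0,0.10,0,0,0],[0,0,0.13,0,0,0],[0,0,0.138,0,0,0],[0,0,0.138,0,0,0]]]' 0.045 80 && python3 -m pendant '[[[0,0,0,0,0,0],[0,0,0,0,0,0],[0,0,0,0,0,0],[0,0,0,0,0,0],[0,0,0,0,0,-3],[0,0,0,0,0,-8],[0,0,0,0,0,-14],[0,0,0,0,0,-20],[0,0,0,0,0,-26],[0,0,0,0,0,-32],[0,0,0,0,0,-38],[0,0,0,0,0,-44],[0,0,0,0,0,-50],[0,0,0,0,0,-56],[0,0,0,0,0,-60],[0,0,0,0,0,-60]]]' 0.005 80;  python3 - <<'E'
from h import *
s,M=st(); print(np.round(s['qpos'],2),s['torque'])
E
```

```text
time_s: 21.02
tool_pos: [0.5406, -0.113, 0.0704]
tool_rot: [-0.0, 1.0, -0.031, -0.0]
wrist_force: [0.0, -0.6, 1.1]
finger_gap: 0.0451
finger_force: 0.0
time_s: 23.02
tool_pos: [0.5411, -0.1116, 0.0719]
tool_rot: [0.0, 0.881, 0.473, 0.001]
wrist_force: [-1.0, 4.1, 6.1]
finger_gap: 0.012
finger_force: 78.8
t 23.02 world [ 0.5411 -0.1116  0.0719] clamp [-0.0192 -0.1245  0.0569] toolx yaw in clamp 60.06 gap 0.012 ff 78.8 F [-1.   4.1  6.1]
[ 0.51  0.62 -0.55  1.89  0.46  0.75 -0.88] [0.85360149 0.4033483  0.09096021]
```

```bash
python3 -m pendant '[[[0,0,0,0,0,-4],[0,0,0,0,0,-10],[0,0,0,0,0,-16],[0,0,0,0,0,-22],[0,0,0,0,0,-28],[0,0,0,0,0,-34],[0,0,0,0,0,-40],[0,0,0,0,0,-46],[0,0,0,0,0,-52],[0,0,0,0,0,-58],[0,0,0,0,0,-60],[0,0,0,0,0,-60]]]';  python3 - <<'E'
from h import *
s,M=st(); print(np.round(s['qpos'],2),s['torque'])
c,im=snap('top','t5.png')
k=im[110:280,60:340,::-1]; cv2.imwrite('pics/t5b.png',cv2.resize(k,(800,486)))
E
```

```text
time_s: 24.52
tool_pos: [0.5406, -0.1116, 0.0719]
tool_rot: [0.0, 0.527, 0.85, 0.001]
wrist_force: [-4.0, 4.8, 8.0]
finger_gap: 0.0122
finger_force: 79.1
t 24.52 world [ 0.5406 -0.1116  0.0719] clamp [-0.0197 -0.1245  0.0569] toolx yaw in clamp 120.0 gap 0.0122 ff 79.1 F [-4.   4.8  8. ]
[ 0.68  0.7  -0.84  1.89  0.68  0.87 -0.05] [ 0.99755755  0.80594755 -0.04518337]
```

View pics/t5b.png

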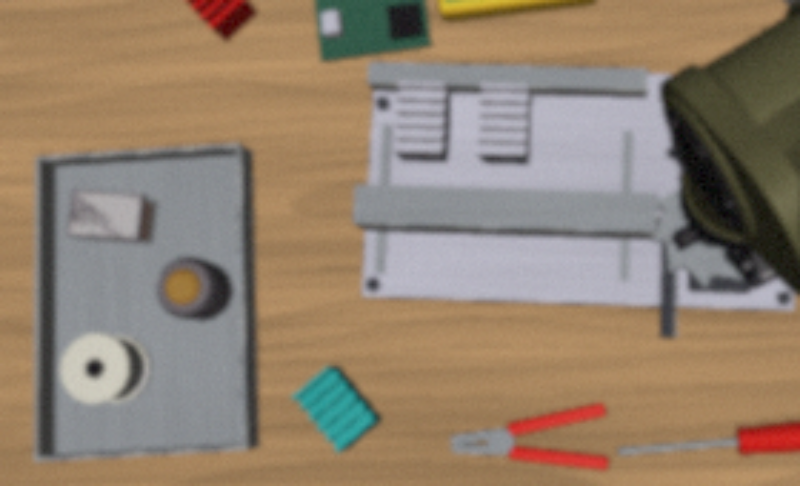

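The jaw is about two thirds open and no module has moved. Keep turning to the stop.

```bash
python3 -m pendant '[[[0,0,0,0,0,-4],[0,0,0,0,0,-10],[0,0,0,0,0,-16],[0,0,0,0,0,-22],[0,0,0,0,0,-28],[0,0,0,0,0,-34],[0,0,0,0,0,-40],[0,0,0,0,0,-46],[0,0,0,0,0,-51],[0,0,0,0,0,-55],[0,0,0,0,0,-58],[0,0,0,0,0,-59],[0,0,0,0,0,-59]]]';  python3 - <<'E'
from h import *
s,M=st(); print(np.round(s['qpos'],2),s['torque'])
E
```

```text
time_s: 26.2
tool_pos: [0.5403, -0.112, 0.0719]
tool_rot: [0.0, 0.041, 0.999, 0.0]
wrist_force: [-4.1, 3.6, 10.3]
finger_gap: 0.0124
finger_force: 80.8
t 26.2 world [ 0.5403 -0.112   0.0719] clamp [-0.02   -0.1249  0.0569] toolx yaw in clamp 178.81 gap 0.0124 ff 80.8 F [-4.1  3.6 10.3]
[ 0.8   0.81 -1.1   1.89  0.86  1.02  0.8 ] [ 0.91923697  1.04202453 -1.31492433]
```

```bash
python3 -m pendant '[[[0,0,0,0,0,2],[0,0,0,0,0,2],[0,0,0,0,0,2],[0,0,-0.03,0,0,2],[0,0,-0.08,0,0,2],[0,0,-0.14,0,0,2],[0,0,-0.18,0,0,2],[0,0,-0.18,0,0,2]]]' 0.05;  python3 - <<'E'
from h import *
s,M=st(); 
c,im=snap('wrist','w6.png'); print(np.round(s['qpos'],2))
cv2.imwrite('pics/w6b.png',cv2.resize(im[:,:,::-1],(640,480)))
for n,p in [('handle',(-.02,-.125,.08)),('jawlip open edge', (.046-.062,0,.048)),('jawback',(.013-.062,-.08,.048)),('jawback',(.013-.062,.1,.048)),('m0',(.07,.12,.04)),('m1',(.07,.049,.04))]: print(n,proj(c,c2w(*p))*1.25)
E
```

```text
time_s: 27.2
tool_pos: [0.5417, -0.1124, 0.2533]
tool_rot: [0.003, 0.058, 0.998, -0.0]
wrist_force: [0.5, 0.9, -1.0]
finger_gap: 0.0499
finger_force: 0.0
t 27.2 world [ 0.5417 -0.1124  0.2533] clamp [-0.0186 -0.1252  0.2383] toolx yaw in clamp 176.94 gap 0.0499 ff 0.0 F [ 0.5  0.9 -1. ]
[ 0.9   0.62 -1.26  1.65  0.61  1.32  0.99]
handle [322.14276851 218.75672933]
jawlip open edge [448.95844732 208.44437522]
jawback [367.35504074 179.08930383]
jawback [556.36035123 169.10556688]
m0 [553.61834414 279.34334659]
m1 [487.32956291 282.49489534]
```

View pics/w6b.png

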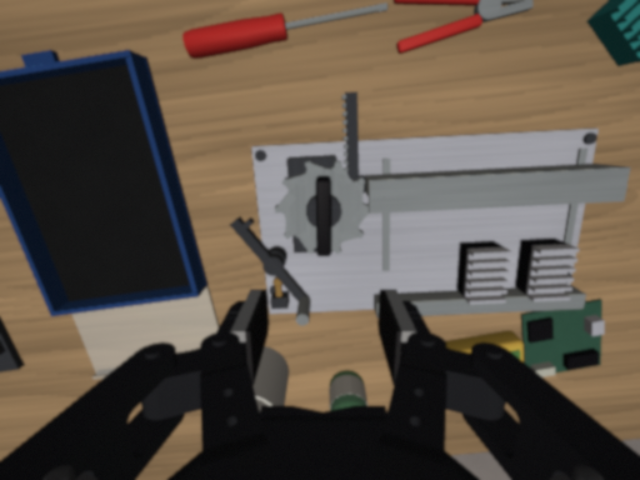

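The jaw is fully open: its back and lip edges lie where predicted for 62 mm. The pawl is off. The module tops are near (485,273) and (550,270). Next, a closer look over the modules.

```bash
python3 -m pendant '[[[-0.027,0.054,0,0,0,-1],[-0.054,0.108,0,0,0,-2],[-0.081,0.162,0,0,0,-3],[-0.1075,0.216,0.02,0,0,-3],[-0.1075,0.216,0.02,0,0,-3],[-0.1075,0.216,0.02,0,0,-3]]]' 0.058;  python3 - <<'E'
from h import *
s,M=st(); 
c,im=snap('wrist','w7.png'); np.save('c7.npy',c,allow_pickle=True)
a=proj(c,c2w(.065,.12,.04));b=proj(c,c2w(.065,.049,.04)); m=((a+b)/2).astype(int); print(a,b,m)
x0=max(0,m[0]-130);y0=max(0,m[1]-90);print(x0,y0)
cv2.imwrite('pics/w7b.png',cv2.resize(im[y0:y0+180,x0:x0+260,::-1],None,fx=3,fy=3,interpolation=cv2.INTER_CUBIC))
E
```

```text
time_s: 28.0
tool_pos: [0.6715, 0.0892, 0.2285]
tool_rot: [-0.001, 0.031, 1.0, -0.001]
wrist_force: [0.4, -0.3, -0.5]
finger_gap: 0.058
finger_force: 0.0
t 28.0 world [0.6715 0.0892 0.2285] clamp [0.0985 0.0841 0.2135] toolx yaw in clamp 180.01 gap 0.058 ff 0.0 F [ 0.4 -0.3 -0.5]
[289.22085781 145.72079215] [227.22371594 145.65114719] [258 145]
128 55
```

View pics/w7b.png

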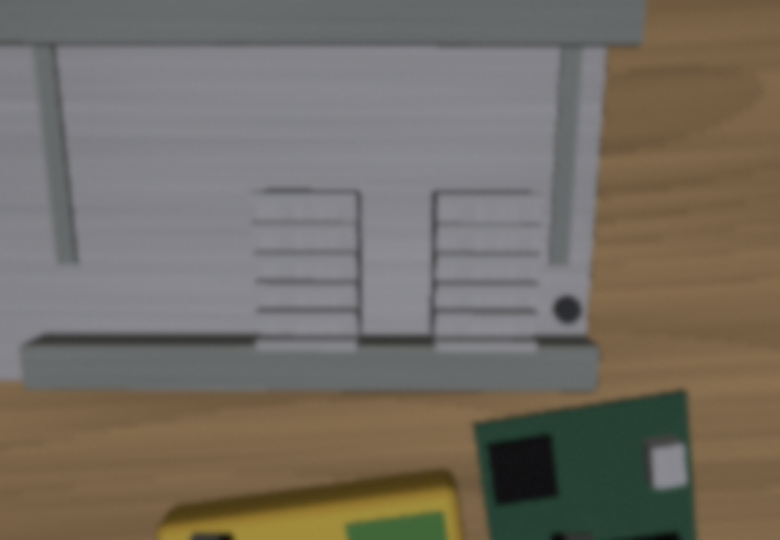

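m1 is at about clamp (0.0645, 0.052) and m0 at (0.0645, 0.1215). Grasp m1.

```bash
python3 -m pendant '[[[0.034,-0.032,0.04,0,0,0],[0.034,-0.032,0.09,0,0,0],[0.034,-0.032,0.14,0,0,0],[0.034,-0.032,0.17,0,0,0],[0.034,-0.032,0.19,0,0,0],[0.034,-0.032,0.205,0,0,0],[0.034,-0.032,0.205,0,0,0]]]' 0.058 35 && python3 -m pendant '[[[0,0,0,0,0,0],[0,0,0,0,0,0],[0,0,0,0,0,0],[0,0,0,0,0,0],[0,0,0,0,0,0],[0,0,-0.02,0,0,0],[0,0,-0.07,0,0,0],[0,0,-0.13,0,0,0],[0,0,-0.15,0,0,0]]]' 0.025 40; python3 -c "
from h import *; s,M=st();print(np.round(s['qpos'],2))"
```

```text
time_s: 28.92
tool_pos: [0.6359, 0.0589, 0.0249]
tool_rot: [-0.0, 0.032, 0.999, -0.0]
wrist_force: [0.7, 0.6, 0.6]
finger_gap: 0.058
finger_force: 0.0
time_s: 30.05
tool_pos: [0.637, 0.061, 0.1803]
tool_rot: [0.003, 0.031, 1.0, 0.001]
wrist_force: [0.0, -0.7, -2.3]
finger_gap: 0.0391
finger_force: 41.8
t 30.05 world [0.637  0.061  0.1803] clamp [0.0658 0.0538 0.1653] toolx yaw in clamp 179.99 gap 0.0391 ff 41.8 F [ 0.  -0.7 -2.3]
[ 0.45  0.78 -1.12  1.53  0.72  1.29  0.74]
```

```bash
python3 -m pendant '[[[0.007,-0.06,0,0,0,0],[0.014,-0.12,0,0,0,0],[0.021,-0.18,0,0,0,0],[0.028,-0.24,0,0,0,0],[0.035,-0.30,0,0,0,0],[0.042,-0.36,0,0,0,0],[0.051,-0.41,0,0,0,0],[0.051,-0.425,0.02,0,0,0],[0.051,-0.425,0.08,0,0,0],[0.051,-0.425,0.12,0,0,0],[0.051,-0.425,0.15,0,0,0],[0.051,-0.425,0.158,0,0,0],[0.051,-0.425,0.158,0,0,0]]]';python3 -c "
from h import *; s,M=st();print(np.round(s['qpos'],2))"
```

```text
time_s: 31.68
tool_pos: [0.5576, -0.3601, 0.0192]
tool_rot: [-0.001, 0.031, 1.0, -0.0]
wrist_force: [-9.7, 1.9, 18.1]
finger_gap: 0.0389
finger_force: 46.1
t 31.68 world [ 0.5576 -0.3601  0.0192] clamp [ 0.0126 -0.3715  0.0042] toolx yaw in clamp 180.03 gap 0.0389 ff 46.1 F [-9.7  1.9 18.1]
[ 1.07  1.   -1.06  1.61  0.95  1.13  1.27]
```

```bash
python3 -m pendant '[[[0,0,-0.002,0,0,0],[0,0,-0.002,0,0,0],[0,0,-0.002,0,0,0],[0,0,-0.002,0,0,0],[0,0,-0.05,0,0,0],[0,0,-0.11,0,0,0],[-0.01,0.03,-0.16,0,0,0],[-0.01,0.09,-0.17,0,0,0],[-0.02,0.15,-0.17,0,0,0],[-0.03,0.21,-0.17,0,0,0],[-0.035,0.27,-0.17,0,0,0],[-0.04,0.33,-0.17,0,0,0],[-0.045,0.39,-0.17,0,0,0],[-0.05,0.45,-0.17,0,0,0],[-0.052,0.493,-0.17,0,0,0],[-0.052,0.493,-0.17,0,0,0],[-0.052,0.493,-0.17,0,0,0]]]' 0.058 35;python3 -c "
from h import *; s,M=st();c,im=snap('top','t8.png')
cv2.imwrite('pics/t8b.png',cv2.resize(im[110:280,170:480,::-1],(780,428)))"
```

```text
time_s: 33.8
tool_pos: [0.6413, 0.1267, 0.1869]
tool_rot: [-0.0, 0.031, 1.0, -0.0]
wrist_force: [0.3, -0.5, -0.2]
finger_gap: 0.0583
finger_force: 0.0
t 33.8 world [0.6413 0.1267 0.1869] clamp [0.066  0.1197 0.1719] toolx yaw in clamp 179.95 gap 0.0583 ff 0.0 F [ 0.3 -0.5 -0.2]
```

View pics/t8b.png

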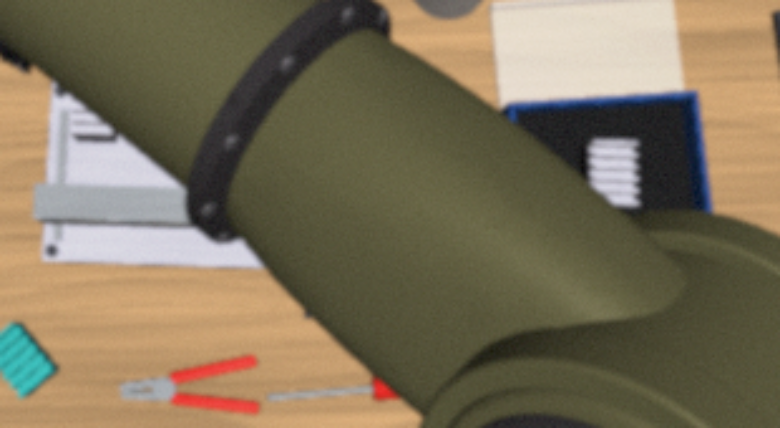

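Module 1 sits in the case, at (614,175) in this crop. Now m0.

```bash
python3 -m pendant '[[[0,0.0015,0.05,0,0,0],[0,0.0015,0.10,0,0,0],[0,0.0015,0.14,0,0,0],[0,0.0015,0.155,0,0,0],[0,0.0015,0.163,0,0,0],[0,0.0015,0.163,0,0,0]]]' 0.058 35 && python3 -m pendant '[[[0,0,0,0,0,0],[0,0,0,0,0,0],[0,0,0,0,0,0],[0,0,0,0,0,0],[0,0,0,0,0,0],[0,0,-0.02,0,0,0],[0,0,-0.07,0,0,0],[0,0,-0.13,0,0,0],[0,0,-0.15,0,0,0]]]' 0.025 40; python3 -c "
from h import *; s,M=st();print(np.round(s['qpos'],2))"
```

```text
time_s: 34.6
tool_pos: [0.6419, 0.1286, 0.0252]
tool_rot: [0.001, 0.032, 0.999, 0.0]
wrist_force: [0.4, -0.4, -0.3]
finger_gap: 0.0579
finger_force: 0.0
time_s: 35.72
tool_pos: [0.6422, 0.1305, 0.1796]
tool_rot: [0.003, 0.031, 1.0, 0.001]
wrist_force: [-0.0, 0.2, -3.0]
finger_gap: 0.0393
finger_force: 41.2
t 35.73 world [0.6422 0.1305 0.1796] clamp [0.0667 0.1234 0.1646] toolx yaw in clamp 179.99 gap 0.0393 ff 41.2 F [-0.   0.2 -3. ]
[ 0.32  0.79 -1.1   1.49  0.72  1.3   0.66]
```

```bash
python3 -m pendant '[[[0.018,-0.058,0,0,0,0],[0.036,-0.116,0,0,0,0],[0.054,-0.174,0,0,0,0],[0.072,-0.232,0,0,0,0],[0.090,-0.290,0,0,0,0],[0.108,-0.348,0,0,0,0],[0.126,-0.406,0,0,0,0],[0.144,-0.464,0,0,0,0],[0.156,-0.501,0,0,0,0],[0.156,-0.501,0.02,0,0,0],[0.156,-0.501,0.07,0,0,0],[0.156,-0.501,0.12,0,0,0],[0.156,-0.501,0.148,0,0,0],[0.156,-0.501,0.155,0,0,0],[0.156,-0.501,0.155,0,0,0]]]';python3 -c "
from h import *; s,M=st();print(np.round(s['qpos'],2))"
```

```text
time_s: 37.6
tool_pos: [0.4542, -0.3599, 0.0198]
tool_rot: [-0.0, 0.03, 1.0, 0.0]
wrist_force: [-2.5, 1.5, 3.7]
finger_gap: 0.0396
finger_force: 42.1
t 37.6 world [ 0.4542 -0.3599  0.0198] clamp [-0.0906 -0.3776  0.0048] toolx yaw in clamp 180.07 gap 0.0396 ff 42.1 F [-2.5  1.5  3.7]
[ 1.23  0.92 -1.08  1.85  0.97  1.02  1.23]
```

```bash
python3 -m pendant '[[[0,0,0,0,0,0],[0,0,0,0,0,0],[0,0,0,0,0,0],[0,0,-0.05,0,0,0],[0,0,-0.11,0,0,0],[0,0,-0.17,0,0,0],[-0.03,0.045,-0.19,0,0,0],[-0.06,0.09,-0.19,0,0,0],[-0.09,0.135,-0.19,0,0,0],[-0.12,0.18,-0.19,0,0,0],[-0.15,0.225,-0.19,0,0,0],[-0.179,0.266,-0.19,0,0,0],[-0.179,0.266,-0.19,0,0,0],[-0.179,0.266,-0.19,0,0,0]]]' 0.058 && python3 -m pendant '[[[0,0,0,0,0,0],[0,0,0,0,0,0],[0,0,0,0,0,0],[0,0,0,0,0,0]]]' 0;python3 -c "
from h import *; s,M=st();c,im=snap('wrist','w9.png')
print(proj(c,c2w(.0854,-.151,.073)), proj(c,c2w(.0951,-.182,.073)))
c,t=snap('top','t9.png');t=t[110:280,60:480]
cv2.imwrite('pics/w9b.png',np.vstack([cv2.resize(im,(512,384)),cv2.resize(t,(512,207))])[:,:,::-1])"
```

```text
time_s: 39.35
tool_pos: [0.6493, -0.1075, 0.209]
tool_rot: [-0.0, 0.031, 1.0, -0.0]
wrist_force: [0.1, -0.9, -0.2]
finger_gap: 0.0581
finger_force: 0.0
time_s: 39.85
tool_pos: [0.6495, -0.1076, 0.2094]
tool_rot: [0.0, 0.032, 0.999, -0.0]
wrist_force: [-0.2, 0.1, -0.1]
finger_gap: -0.0001
finger_force: 0.0
t 39.85 world [ 0.6495 -0.1076  0.2094] clamp [ 0.0887 -0.1138  0.1944] toolx yaw in clamp 179.91 gap -0.0001 ff 0.0 F [-0.2  0.1 -0.1]
[220.05227244 182.75699223] [189.63931535 192.08740909]
```

View pics/w9b.png

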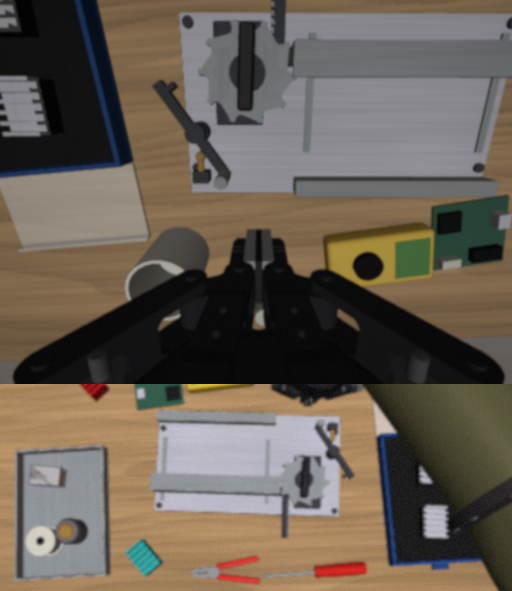

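Both modules are in the case, and the pin is at (220,182) as predicted. The pot has been nudged inside the bin but is still in it. Push the pawl back on.

```bash
python3 -m pendant '[[[0,0,0.05,0,0,0],[0,0,0.10,0,0,0],[0,0,0.14,0,0,0],[0,0,0.149,0,0,0],[0,0,0.149,0,0,0],[0,-0.012,0.149,0,0,0],[0,-0.022,0.149,0,0,0],[0,-0.030,0.149,0,0,0],[0,-0.038,0.149,0,0,0],[0,-0.044,0.149,0,0,0],[0,-0.044,0.149,0,0,0]]]' && python3 -m pendant '[[[0,0.02,0,0,0,0],[0,0.04,0,0,0,0],[0,0.04,-0.05,0,0,0],[0,0.04,-0.10,0,0,0],[-0.0,0.08,-0.16,0,0,0],[0.06,0.12,-0.2,0,0,0],[0.10,0.16,-0.2,0,0,0],[0.10,0.20,-0.2,0,0,0],[0.10,0.20,-0.2,0,0,0],[0.10,0.20,-0.2,0,0,0]]]';python3 -c "
from h import *; s,M=st();c,im=snap('wrist','w10.png')
c,t=snap('top','t10.png');t=t[70:280,60:480]
cv2.imwrite('pics/w10b.png',np.vstack([im,cv2.resize(t,(512,216))])[:,:,::-1])"
```

```text
time_s: 41.32
tool_pos: [0.6464, -0.1526, 0.0601]
tool_rot: [-0.0, 0.032, 0.999, -0.0]
wrist_force: [0.0, -0.5, 0.6]
finger_gap: 0.0002
finger_force: 0.0
time_s: 42.58
tool_pos: [0.5593, 0.0559, 0.2603]
tool_rot: [0.0, 0.03, 1.0, -0.0]
wrist_force: [-0.6, 0.1, -0.2]
finger_gap: -0.0002
finger_force: 0.0
t 42.58 world [0.5593 0.0559 0.2603] clamp [-0.0114  0.0439  0.2453] toolx yaw in clamp 180.08 gap -0.0002 ff 0.0 F [-0.6  0.1 -0.2]
```

View pics/w10b.png

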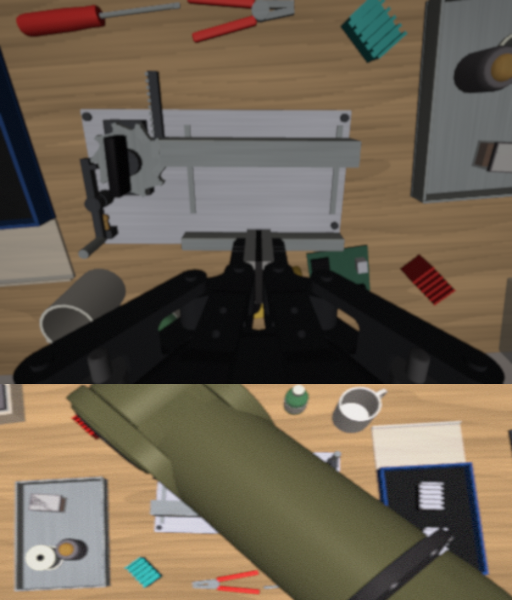

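The pawl is back on the wheel, the jaw is open, the bin and case are filled and the bystanders are in place. One numeric check of the jaw opening before handing in.

Run:
```python
from h import *
c=vision.calibration('wrist'); im=cv2.cvtColor(cv2.imread('pics/w10.png'),6).astype(float)
for y in (0,.05):
    p=proj(c,c2w(.046-.062,y,.048)); q=proj(c,c2w(.013-.062,y,.048)); u=int(p[0])
    print(p.round(1),q.round(1)); col=im[125:180,u-4:u+5].mean(1); print(125,col.astype(int).tolist())
print(proj(c,c2w(.046-.052,0,.048)))
```

```text
[224.1 165.7] [223.1 139.1]
125 [141, 140, 141, 141, 141, 141, 141, 141, 141, 140, 135, 116, 87, 65, 66, 85, 101, 109, 111, 112, 113, 114, 114, 114, 113, 112, 112, 112, 112, 113, 115, 115, 115, 114, 114, 114, 115, 116, 116, 115, 116, 123, 132, 139, 141, 141, 142, 143, 143, 142, 141, 141, 142, 142, 141]
[263.9 165.7] [264.  139.1]
125 [141, 140, 141, 142, 142, 142, 143, 143, 143, 143, 140, 125, 96, 69, 63, 79, 99, 110, 113, 113, 113, 114, 113, 112, 111, 110, 111, 111, 112, 113, 114, 114, 114, 114, 113, 113, 113, 114, 114, 114, 114, 119, 131, 140, 143, 143, 142, 142, 143, 142, 140, 140, 141, 142, 142]
[224.363788   173.48695304]
```

```bash
python3 -c "
from cell import job; print(job.finish_job())"
```

```text
the job is handed in; nothing more can be done
None
```

I handed the job in at about 43 s on the robot's clock: box, reel and pot are in the steel bin, both modules present are in the foam-lined case, the jaw is fully open to within about 1 mm, and the pawl is back on the wheel.

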